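# Present the marked jar to the label reader

## Task

Press the label reader's orange cover down until it snaps and stays shut by itself, let go of it, then turn the carousel with its yellow handle until the marked jar (red lid with a white dot) stands squarely in front of the middle of the reader's window. The carousel springs back if released, so finish while still holding the carousel still there. All jars stay standing in their pockets and the other things on the bench are left alone.

Things in the scene. Friction and masses are not known exactly. Their poses are not given: they have to be found in the camera images.
- station: grey base plate 300 x 430 x 12 mm, fixed to the bench, carrying a round turntable and a blue label reader. Origin: on the turntable's axis at bench level. Its +y axis points from the turntable to the reader; z is up
- carousel: the turntable. Origin on its upright axis, 22 mm above the bench. At rest its axes are those of station; it turns about z, up to 1.7 rad either way from rest, where it starts. A damped return spring (about 0.2 N m per rad) turns it back to rest whenever it is let go. Jars in its pockets ride with it, and the yellow handle is part of it
- deck (a point): centre of the turntable's upper face, on its axis, 30 mm above the bench. Grey disc 272 mm across with ten fenced pockets (fences 26 mm tall) every 36 degrees, their centres 105 mm from the axis; at rest one pocket is at the reader. The marked jar starts in one of the pockets 36 or 72 degrees to either side of it
- handle (a point): middle of the yellow bar handle on top of the carousel's central column, on the axis, 131 mm above the bench; turns with the carousel, its axes are those of carousel. The bar is 16 mm thick along x, 80 mm long along y, 38 mm tall (top 150 mm, underside 112 mm above the bench). Free space beside and below the bar down to the jar lids at 94 mm
- scan_spot (a point): the reading spot, fixed to the station: the point on the turntable's upper face (30 mm above the bench), 105 mm from the axis, straight in front of the middle of the reader's window and of a small red pointer on the base plate. Axes as station: its x runs along the window, its y towards the reader
- reader_cover (a joint): angle of the orange flat cover on top of the reader, rad: 0 shut (level), grows as it opens, starts at 0.5 to 0.66, stop at 0.75. Its free edge is the one next to the turntable. A sprung roller catch: let go above about 0.1 rad, the cover springs open again; pressed below 0.05 it snaps shut and stays. Pressing near the free edge takes up to about 7 N
- cover_press (a point): point on the cover's upper face, in the middle of its width and 90 mm from the hinge line (18 mm from the free edge); moves with the cover. The cover is 114 mm wide, 108 mm long, 5 mm thick; shut, its upper face is 96 mm above the bench
- cover_hinge (a point): middle of the cover's hinge line, fixed to the station at its y = 275 mm, 91 mm above the bench; the hinge line runs along the station's x
- jar_red: the marked jar: amber, with a white label band and a red lid that has a white dot 20 mm across on top; 54 mm across, 64 mm tall, about 150 g, loose in a turntable pocket, upright, with about 4 mm of play sideways; origin at the centre of its underside
- jar_green: black jar with a green lid, loose in a pocket; 54 mm across, 64 mm tall; origin at the centre of its underside
- jar_black: amber jar with a black lid, loose in a pocket; 54 mm across, 64 mm tall; origin at the centre of its underside
- jar_blue: black jar with a blue lid, loose in a pocket; 54 mm across, 64 mm tall; origin at the centre of its underside
- jar_white: amber jar with a plain white lid, loose in the pocket that is at the reader to begin with; 54 mm across, 64 mm tall; origin at the centre of its underside
- jar_lime: second black jar with a green lid, loose in a pocket on the side away from the reader; 54 mm across, 64 mm tall; origin at the centre of its underside
- jar_dark: second amber jar with a black lid, loose in a pocket on the side away from the reader; 54 mm across, 64 mm tall; origin at the centre of its underside
- tape_roll: bystander: orange roll of packing tape, 100 mm across, 48 mm tall, on the bench; origin at the centre of its underside
- spare_jar: bystander: black jar with a blue lid standing on the bench, 54 mm across, 64 mm tall; origin under its centre
- stapler: bystander: black stapler lying on the bench, 150 x 30 x 36 mm; origin under its centre
- small_carton: bystander: closed cardboard carton 100 x 140 x 70 mm on the bench; origin under its centre
There are look-alikes about, which are no part of the job. Leave any purple look-alike of the jar_black alone. What is shaped like the jar_blue but pink is not meant.

How it is judged:
On the way, in this order (a step that is already met when the one before it is completed fails the run):
1. the reader's cover is snapped shut and stays so untouched, before the marked jar is brought to the reader (value of joint reader_cover below 0.05 rad and contact force between each of the fingers, the arm and station below 0.3 N), for 0.3 s.
2. the marked jar is in front of the reader's window, the carousel held (x of jar_red in the frame of scan_spot between -0.01 and 0.01 m and horizontal distance between jar_red and scan_spot below 0.02 m and contact force between the fingers and carousel above 1 N), for 0.2 s.
At the end, for the whole second after the job is handed in: Marked jar within 10 mm sideways of the window's middle (20 mm in all from the reading spot), turntable still (under 0.1 rad/s), fingers on the carousel with over 1 N, cover shut (under 0.05 rad), all seven jars on the turntable and upright (within 0.15 rad) (all of step 2 and value of joint reader_cover below 0.05 rad and angular speed of carousel below 0.1 rad/s and angle between each of jar_red, jar_green, jar_black, jar_blue, jar_white, jar_lime, jar_dark's own z axis and vertical below 0.15 rad and height (world z) of each of jar_red, jar_green, jar_black, jar_blue, jar_white, jar_lime, jar_dark below 0.036 m); the arm keeps its last pose, push and grip.
It fails at once if a jar on the carousel is tipped over, lifted out or knocked off (angle between any of jar_red, jar_green, jar_black, jar_blue, jar_white, jar_lime, jar_dark's own z axis and vertical above 0.5 rad or height (world z) of any of jar_red, jar_green, jar_black, jar_blue, jar_white, jar_lime, jar_dark below 0.02 m or height (world z) of any of jar_red, jar_green, jar_black, jar_blue, jar_white, jar_lime, jar_dark above 0.055 m).
It fails at once if a bystander on the bench is moved more than 30 mm (distance of any of tape_roll, spare_jar, stapler, small_carton from where it was at the start of the episode above 0.03 m).
It also fails if it takes over 50 s, if anything falls off the work surface, if the arm or the gripper's body presses on something with over 40 N, if the wrist force passes 120 N, or if a joint passes its speed limit or range.

## Robot

A 7-joint arm with a two-finger parallel gripper is mounted at the origin on the work surface. World frame = base frame: x ahead of the robot, y to its left, z up, the work surface at z = 0. Lengths are in m, angles in rad, forces in N, time in s.
With the tool pointing down it reaches from about 0.35 to 0.9 m from the base axis. Payload 8.1 kg.
Tool frame: the origin (TCP) lies at the very end of the fingers, on their centre line; the grasp point (between the pads) lies 19 mm behind it (arm.tcp_to_grasp is the z of the grasp point in the tool frame, in m); z points along the fingers, y is the line along which they close (so a half turn about z gives the same grasp; the last joint's range is limited). The gripper opens to 92 mm and grips with 3 to 60 N. Pads are 19 mm wide; open, the fingers measure 130 mm over their backs; the gripper's body (75 mm by 190 mm) begins 47 mm behind the grasp point.
Start: joints at [1.153, 0.434, 0.025, 1.573, -0.012, 1.134, -0.075], TCP at [0.193, -0.594, 0.227] pointing down, gripper open.
Joint ranges: [-2.62, 2.62], [-0.44, 2.09], [-1.27, 1.32], [0.08, 2.57], [-1.32, 4.46], [0.12, 2], [-2.74, 2.74]. Speed limits (rad/s): [2.22, 2.22, 3.01, 3.01, 3.14, 3.14, 3.14].

## Interface

Orientations are given as a rotation vector (axis times angle).
In Python, from cell import readout, vision, sign_off, arm gives the robot as it stands. The module is installed in compiled form; this text tells all that it offers.
- The arm moves only by the shell command python3 -m creep 'ROWS' [FORCE]. ROWS is JSON, a list of rows, each a list of 5 numbers: the shift along the tool's x, y, z in units of 4 cm (1.0 is 4 cm), then the turn about the tool's z in units of 4 degrees (1.0 is 4 degrees), then the opening, from 0 (shut) to 1 (fully open). A call has 1 to 12 rows; each row shifts and turns the commanded pose from where the row before left it, along the tool's axes as they then stand; what a row does not reach is not made up. A row lasts 1/8 s, in which the tool goes at most 62.5 mm and 10.7 degrees, less where a joint would pass 70% of its speed; a pose out of reach is approached as far as the arm can. A call with a number of a shift or a turn outside -1 to 1 is refused whole. A call with a gripper value outside its range is refused whole. The fingers move at their own pace and stop on an object; FORCE is the grip in N (left out, the last holds). Time passes only in rows, so rows that do not move let the fingers close. It gives the time, the measured TCP pose, the force, the opening and the grip force at its end, in the units of the state.
- readout.observe(): the state, without advancing time (a new reading comes with each control period).
- vision.get_image(name): name is "scene" or "top" or "wrist"; returns a dict with "pixels" (400x640x3 uint8, blue, green, red), "z_map" (400x640 float32, m along the optical axis (not along the pixel's ray), 0 where there is no reading), "camera_matrix" (3x3 intrinsics, pixels), "k1" (the pictures are not rectified: a ray, as slopes to the right and down, at radius r is drawn at 1 + k1 r^2 times it, then the intrinsics apply), "position" and "rotation" of the camera in the world. Camera axes: x right, y up, looking along -z (the intrinsics and any distortion apply to the point x, -y, -z); pixel columns grow to the right and rows downward; lengths in m; the calibration is good to about 2 mm. A picture is of the moment at which its call begins.
- sign_off(): hands the job in; it is judged then, once.
The state is a dict: "clock": time; "joints": joint angles; "dq": joint speeds; "joint_efforts": joint torques, N m; "position": TCP position; "ee_rot": TCP orientation; "force": force on the tool from outside, world axes, zero at the start; "ft_torque": the same for the moment, N m; "width": opening from 0.0 (shut) to 1.0 (fully open); "gripper_force": force on a finger pad.
Only numpy, scipy, OpenCV 4.12 (cv2) and the standard library are available. Lean on these libraries where they do the work, as an engineer would, in place of code of your own. Each camera call takes 0.05 s, during which the arm holds its last target. There are 200 camera calls.

## Working session

There is one attempt and no reset: what is moved stays moved. The work goes in short steps, Python scripts to look and compute and a shell command to move; the robot and the scene stay as the last step left them, time stands still between calls to the robot, and variables do not carry over. Pictures are saved under pics/ and viewed, at most 10 in all, crops included, and the job is handed in when it is done.

```bash
mkdir -p pics
cat > h.py <<'E'
import numpy as np, cv2
from cell import readout, vision, sign_off, arm
from scipy.spatial.transform import Rotation as R
def rot(r):
    r=np.array(r,float)
    return r if r.shape==(3,3) else (R.from_rotvec(r).as_matrix() if r.size==3 else R.from_quat(r).as_matrix())
def rays(im,uv):
    K=np.array(im["camera_matrix"],float); uv=np.atleast_2d(np.array(uv,float))
    d=(uv-[K[0,2],K[1,2]])/[K[0,0],K[1,1]]; s=d.copy()
    for _ in range(20): s=d/(1+im["k1"]*(s**2).sum(1,keepdims=True))
    c=np.c_[s[:,0],-s[:,1],-np.ones(len(s))]
    return np.array(im["position"],float), c@rot(im["rotation"]).T
def plane(im,uv,z):
    p,d=rays(im,uv); return p+d*((z-p[2])/d[:,2])[:,None]
def depth(im,uv):
    p,d=rays(im,uv); q=np.atleast_2d(np.array(uv)).astype(int)
    return p+d*im["z_map"][q[:,1],q[:,0]][:,None]
E
python3 - <<'E'
from h import *
print(readout.observe())
for n in("top","scene"):
    im=vision.get_image(n); cv2.imwrite(f"pics/{n}0.png",im["pixels"]); np.save(f"pics/{n}0.npy",im,allow_pickle=True)
    print(n,im["position"],im["rotation"],im["k1"])
E
```

```text
{'clock': 0.0, 'joints': array([ 1.1534226 ,  0.43518999,  0.02497747,  1.57408035, -0.01158116,
        1.13398632, -0.07513008]), 'dq': array([-0.00065139,  0.00034936, -0.00049226, -0.00131213,  0.0009524 ,
       -0.00031468, -0.0009041 ]), 'joint_efforts': array([-1.10894625e-04, -6.67843652e+01,  9.84572209e-01, -3.14455569e+01,
       -6.05825102e-02,  4.29583434e-02,  1.35675195e-04]), 'position': array([ 0.19328495, -0.59383895,  0.225972  ]), 'ee_rot': array([-3.10133693e+00, -4.92027976e-01,  6.14916541e-04]), 'force': array([-0.1356232 , -0.01285302, -0.13729415]), 'ft_torque': array([-0.03289358,  0.02848372,  0.02285642]), 'gripper_force': 0.0, 'width': 0.9991254449758524}
top [ 0.3793641  -0.0107317   1.07499516] [ 0.12740582 -0.12242301 -1.56058707] -0.05497003659286338
scene [ 0.85560876 -0.63202516  1.2503829 ] [0.53073691 0.13694527 0.46393311] 0.04040361709494357
```

View pics/top0.png

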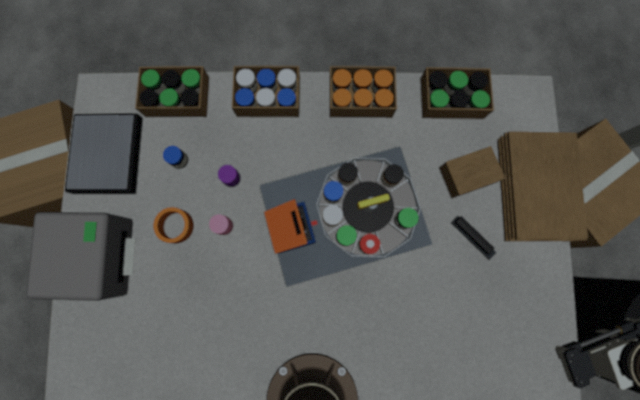

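View pics/scene0.png

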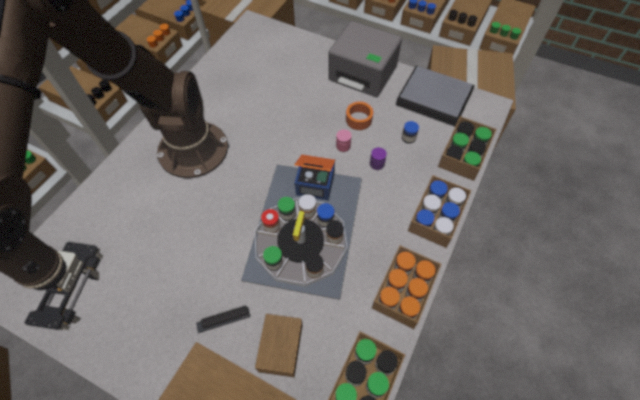

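The top view shows the turntable centred near (370,208), with the reader's orange cover at (287,227) to its left (+y). The white lid is at the reader (333,215), and the red lid with the white dot is at (370,243), about 72° away. The scene view shows the same layout: red lid (270,217), handle (299,225), cover (315,163). The purple and pink jars are clear of the station.

```bash
cat > m.py <<'E'
from h import *
from scipy.optimize import least_squares
def cent(m,lo=10):
    n,l,s,c=cv2.connectedComponentsWithStats(m.astype(np.uint8)); return [(c[i],s[i,4],l==i) for i in range(1,n) if s[i,4]>=lo]
def hsv(im): return cv2.cvtColor(im["pixels"],cv2.COLOR_BGR2HSV)
E
python3 - <<'E'
from m import *
for n,box in(("top",(255,140,440,290)),("scene",(240,150,365,300))):
    im=np.load(f"pics/{n}0.npy",allow_pickle=True).item(); H=hsv(im); h,s,v=cv2.split(H)
    B=np.zeros(h.shape,bool); B[box[1]:box[3],box[0]:box[2]]=1
    ms=dict(red=((h<4)|(h>174))&(s>140)&(v>80),orange=(h>=5)&(h<16)&(s>150)&(v>80),yellow=(h>22)&(h<35)&(s>120)&(v>80),green=(h>45)&(h<80)&(s>120)&(v>60),blue=(h>100)&(h<120)&(s>150)&(v>90))
    zz=dict(red=.094,orange=.12,yellow=.15,green=.094,blue=.094)
    for k,m in ms.items():
        for c,a,mm in cent(m&B,8):
            ys,xs=np.nonzero(mm); d=depth(im,np.c_[xs,ys]); d=d[im["z_map"][ys,xs]>0]
            print(n,k,c.round(1),a,"plane",plane(im,c,zz[k])[0].round(4),"depthmed",np.median(d,0).round(4), "zrange",np.percentile(d[:,2],[5,95]).round(3))
            if k in("yellow","orange"):
                r=cv2.minAreaRect(np.c_[xs,ys].astype(np.float32)); print("   box",plane(im,cv2.boxPoints(r),zz[k]).round(4).tolist())
    # base plate by depth height ~12mm
im=np.load("pics/top0.npy",allow_pickle=True).item()
ys,xs=np.mgrid[140:295,250:440]; uv=np.c_[xs.ravel(),ys.ravel()]; P=depth(im,uv); col=hsv(im)[uv[:,1],uv[:,0]]
print("plate px sample",hsv(im)[270,300],hsv(im)[270,240], depth(im,[[300,270],[240,270]]).round(4))
m=(np.abs(P[:,2]-.012)<.004)&(col[:,1]>35); r=cv2.minAreaRect(plane(im,uv[m],.012)[:,:2].astype(np.float32)*1000); print(m.sum(),r)
E
```

```text
top red [313.6 222.5] 10 plane [ 0.4718 -0.0016  0.094 ] depthmed [ 0.4794 -0.0006  0.0136] zrange [0.009 0.016]
top red [369.  243.7] 200 plane [ 0.4175 -0.1459  0.094 ] depthmed [ 0.4167 -0.1457  0.0932] zrange [0.091 0.096]
top orange [284.7 227. ] 1355 plane [0.4574 0.0715 0.12  ] depthmed [0.4559 0.0724 0.1281] zrange [0.099 0.157]
   box [[0.5047, 0.1287, 0.12], [0.5285, 0.0463, 0.12], [0.4156, 0.0135, 0.12], [0.3925, 0.0945, 0.12]]
top yellow [373.6 200.5] 216 plane [ 0.5224 -0.1512  0.15  ] depthmed [ 0.5231 -0.1528  0.1487] zrange [0.131 0.152]
   box [[0.5198, -0.1098, 0.15], [0.5425, -0.1871, 0.15], [0.5248, -0.1917, 0.15], [0.5022, -0.1145, 0.15]]
top green [407.3 217.5] 285 plane [ 0.4864 -0.2479  0.094 ] depthmed [ 0.4876 -0.2479  0.093 ] zrange [0.09  0.096]
top green [346.1 235.2] 277 plane [ 0.4393 -0.0865  0.094 ] depthmed [ 0.4397 -0.0864  0.0931] zrange [0.09  0.096]
top blue [333.1 190.7] 262 plane [ 0.5566 -0.0526  0.094 ] depthmed [ 0.5562 -0.0525  0.0931] zrange [0.09  0.096]
scene red [269.7 217.8] 162 plane [ 0.4222 -0.1538  0.094 ] depthmed [ 0.4235 -0.1553
[... 324 characters left out ...]
245 -0.1533  0.1483] zrange [0.057 0.153]
   box [[0.5256, -0.197, 0.15], [0.5032, -0.1164, 0.15], [0.5243, -0.1127, 0.15], [0.5459, -0.1932, 0.15]]
scene green [285.9 204.4] 179 plane [ 0.4422 -0.0912  0.094 ] depthmed [ 0.4421 -0.0908  0.0935] zrange [0.089 0.097]
scene green [272.3 254.7] 231 plane [ 0.4905 -0.2535  0.094 ] depthmed [ 0.4907 -0.2534  0.0938] zrange [0.089 0.098]
scene blue [325.3 211.2] 191 plane [ 0.5607 -0.0575  0.094 ] depthmed [ 0.5604 -0.0571  0.0934] zrange [0.089 0.097]
plate px sample [102  40  83] [ 75   4 115] [[0.3466 0.036  0.0125]
 [0.3446 0.2059 0.0007]]
4463 ((503.7200927734375, -87.821533203125), (292.7207336425781, 424.51861572265625), 16.145183563232422)
```

```bash
cat >> h.py <<'E'
def need(p,ytool=None,o=None):
    o=o or readout.observe(); M=rot(o["ee_rot"]); d=M.T@(np.array(p)-o["position"])
    a=np.degrees(np.arctan2(M[1,1],M[0,1])); 
    print("t",round(o["clock"],2),"pos",o["position"].round(4),"ytool",a.round(2),"tilt",M[2,2].round(4),"rows units",(d/.04).round(3),"turn", None if ytool is None else round((a-ytool)/4,3),"j",o["joints"].round(2),"F",o["force"].round(1),"w",round(o["width"],3),"gf",o["gripper_force"])
yaw=np.radians(16.2); C=np.array([.5235,-.153]); ex=np.array([np.cos(yaw),np.sin(yaw)]); ey=np.array([-np.sin(yaw),np.cos(yaw)])
def st(x,y,z): return np.r_[C+x*ex+y*ey,z]
E
python3 -m creep '[[0,0,0,-1,0],[0,0,0,-1,0],[0,0,0,-1,0],[0,0,0,-1,0],[0,0,0,-1,0],[0,0,0,-1,0],[0,0,0,-1,0],[0,0,0,-1,0],[0,0,0,-1,0],[0,0,0,-1,0],[0,0,0,-1,0],[0,0,0,-1,0]]'
python3 -m creep '[[0,0,0,-1,0],[0,0,0,-1,0],[0,0,0,-1,0],[0,0,0,-1,0],[0,0,0,-1,0],[0,0,0,-1,0],[0,0,0,-1,0],[0,0,0,-1,0],[0,0,0,-1,0],[0,0,0,-1,0],[0,0,0,0,0]]'
python3 -c "
from h import *
need(st(0,.193,.227),16.2)"
```

```text
clock: 1.6
position: [0.1933, -0.594, 0.2263]
ee_rot: [-2.632, -1.714, -0.0]
force: [-0.4, -0.6, 0.3]
width: 0.003
gripper_force: 0.0
clock: 2.98
position: [0.1933, -0.5941, 0.2263]
ee_rot: [-1.89, -2.508, -0.001]
force: [-0.7, -0.1, 0.2]
width: 0.006
gripper_force: 0.0
t 2.98 pos [ 0.1933 -0.5941  0.2263] ytool 16.0 tilt -1.0 rows units [ 1.3150e+01  1.0958e+01 -6.0000e-03] turn -0.05 j [ 1.39  0.46 -0.32  1.55  0.15  1.16  1.32] F [-0.7 -0.1  0.2] w 0.006 gf 0.0
```

```bash
python3 -m creep '[[0.5,0.4,0,0,0],[1,0.8,0,0,0],[1,0.8,0,0,0],[1,0.8,0,0,0],[1,0.85,0,0,0],[1,0.85,0,0,0],[1,0.85,0,0,0],[1,0.85,0,0,0],[1,0.85,0,0,0],[1,0.85,0,0,0],[1,0.8,0,0,0],[1,0.8,0,0,0]]'
python3 -m creep '[[1,0.8,0,0,0],[0.5,0.4,0,0,0],[0,0,0,0,0],[0,0,0,0,0]]'
python3 - <<'E'
from h import *
need(st(0,.193,.227),16.2)
im=vision.get_image("wrist"); cv2.imwrite("pics/w1.png",im["pixels"]); np.save("pics/w1.npy",im,allow_pickle=True)
E
```

```text
clock: 4.47
position: [0.4321, -0.0458, 0.2268]
ee_rot: [1.893, 2.507, -0.0]
force: [1.0, -0.4, 0.1]
width: 0.004
gripper_force: 0.0
clock: 4.97
position: [0.4608, 0.0228, 0.2264]
ee_rot: [-1.891, -2.508, 0.002]
force: [-0.1, -0.2, -0.1]
width: 0.004
gripper_force: 0.0
t 4.97 pos [0.4608 0.0228 0.2264] ytool 15.96 tilt -1.0 rows units [ 0.168  0.278 -0.014] turn -0.061 j [ 0.45  0.25 -0.74  1.91  0.2   1.05 -0.09] F [-0.1 -0.2 -0.1] w 0.004 gf 0.0
```

View pics/w1.png

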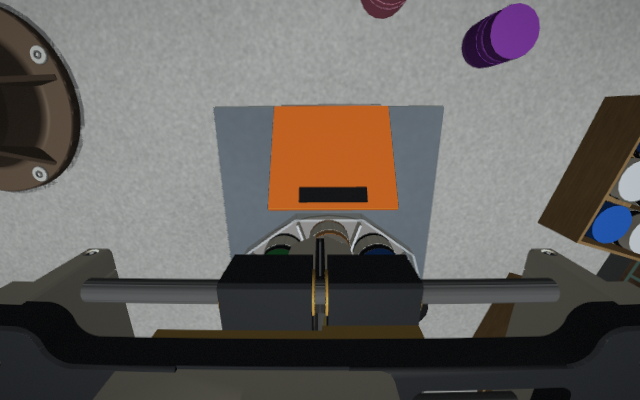

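The wrist view shows the cover's free edge at row 209 (columns 268–398), its hinge edge at row 105 and a black pad near the free edge at (333,195). I'll check these corners against the station frame.

Run:
```python
from h import *
im=np.load("pics/w1.npy",allow_pickle=True).item()
P=depth(im,[[272,206],[394,206],[333,206],[333,195],[278,110],[384,110],[333,110],[230,112],[432,112]])
S=np.c_[(P[:,:2]-C)@ex,(P[:,:2]-C)@ey,P[:,2]]; print(S.round(4))
need(st(0,.193,.165),16.2)
```

```text
[[-0.052   0.1942  0.158 ]
 [ 0.0541  0.1935  0.1572]
 [ 0.0009  0.1938  0.1576]
 [ 0.001   0.2027  0.1537]
 [-0.0516  0.2741  0.0982]
 [ 0.0533  0.2738  0.0977]
 [ 0.0027  0.2738  0.0993]
 [-0.126   0.2734  0.0126]
 [ 0.135   0.2726  0.0119]]
t 5.03 pos [0.4608 0.0225 0.2265] ytool 15.91 tilt -1.0 rows units [0.178 0.281 1.538] turn -0.072 j [ 0.45  0.25 -0.74  1.91  0.2   1.05 -0.09] F [ 0.6 -0.4 -0.5] w 0.004 gf 0.0
```

```bash
python3 -m creep '[[0.35,0.28,0,0,0],[0,0,0.5,0,0],[0,0,0.5,0,0],[0,0,0.5,0,0],[0,0,0.3,0,0],[0,0,0.3,0,0],[0,0,0.3,0,0],[0,0,0.3,0,0],[0,0,0.3,0,0],[0,0,0.2,0,0],[0,0,0,0,0]]'
python3 -c "
from h import *
need(st(0,.2,.096),16.2)"
```

```text
clock: 6.4
position: [0.4675, 0.0404, 0.098]
ee_rot: [-1.889, -2.509, 0.001]
force: [-0.4, 0.5, -0.4]
width: 0.003
gripper_force: 0.0
t 6.4 pos [0.4675 0.0404 0.098 ] ytool 16.06 tilt -1.0 rows units [-0.034 -0.004  0.05 ] turn -0.036 j [ 0.32  0.43 -0.66  2.05  0.38  0.78 -0.3 ] F [-0.4  0.5 -0.4] w 0.003 gf 0.0
```

```bash
python3 -m creep '[[0,0,0.05,0,0],[0,0,0.05,0,0],[0,0,0.05,0,0],[0,0,0,0,0]]'
python3 -m creep '[[0,0,-0.5,0,0],[0,0,-1,0,0],[0,0,-1,0,0],[0,0,0,0,0],[0,0,0,0,0],[0,0,0,0,0]]'
python3 - <<'E'
from h import *
im=vision.get_image("wrist")
P=depth(im,[[333,y] for y in range(80,260,12)])
S=np.c_[(P[:,:2]-C)@ex,(P[:,:2]-C)@ey,P[:,2]]; print(S.round(4))
cv2.imwrite("pics/w2.png",im["pixels"]); need(st(0,0,.22),16.2)
E
```

```text
clock: 6.9
position: [0.4687, 0.0405, 0.095]
ee_rot: [1.888, 2.508, 0.0]
force: [-10.0, -2.5, 34.5]
width: 0.004
gripper_force: 17.2
clock: 7.65
position: [0.4674, 0.04, 0.1917]
ee_rot: [-1.889, -2.508, 0.002]
force: [0.2, -0.0, -0.5]
width: 0.005
gripper_force: 0.0
[[ 1.620e-02  3.232e-01 -1.000e-03]
 [ 1.640e-02  3.100e-01 -1.400e-03]
 [ 1.650e-02  2.964e-01 -1.000e-04]
 [ 1.650e-02  2.826e-01  1.400e-03]
 [ 1.240e-02  2.728e-01  9.490e-02]
 [ 1.250e-02  2.624e-01  9.620e-02]
 [ 1.270e-02  2.515e-01  9.520e-02]
 [ 1.280e-02  2.404e-01  9.490e-02]
 [ 1.290e-02  2.291e-01  9.540e-02]
 [ 1.310e-02  2.174e-01  9.520e-02]
 [ 1.320e-02  2.055e-01  9.560e-02]
 [ 1.340e-02  1.932e-01  9.570e-02]
 [ 1.350e-02  1.812e-01  9.720e-02]
 [ 1.690e-02  1.389e-01  3.360e-02]
 [ 8.100e-03  2.121e-01  2.083e-01]]
t 7.7 pos [0.4675 0.0401 0.1917] ytool 16.04 tilt -1.0 rows units [-5.026  0.011 -0.709] turn -0.04 j [ 0.4   0.31 -0.73  1.94  0.25  0.98 -0.17] F [-0.7  0.1 -0.1] w 0.002 gf 0.0
```

View pics/w2.png

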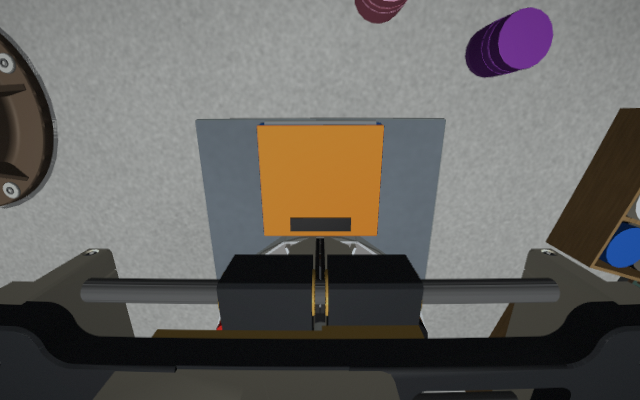

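The cover is level at z≈0.096 along its whole length, with no contact, so it has snapped shut. Next I'll go to the handle.

```bash
python3 -m creep '[[0,0,0,0,1],[-0.5,0,0,0,1],[-0.9,0,0,0,1],[-1,0,0,0,1],[-1,0,0,0,1],[-1,0,0,0,1],[-0.6,0,0,0,1],[0,0,0,0,1],[0,0,0,0,1]]'
python3 - <<'E'
from h import *
need(st(0,0,.112),16.2)
im=vision.get_image("scene"); cv2.imwrite("pics/s2.png",cv2.resize(im["pixels"][130:310,200:400],None,fx=3,fy=3))
E
```

```text
clock: 8.82
position: [0.5231, -0.1508, 0.1924]
ee_rot: [-1.888, -2.51, -0.0]
force: [0.3, 0.7, 0.1]
width: 0.935
gripper_force: 0.0
t 8.82 pos [ 0.5231 -0.1508  0.1924] ytool 16.09 tilt -1.0 rows units [-0.057 -0.005  2.011] turn -0.028 j [ 0.66  0.42 -0.64  1.78  0.28  1.04  0.19] F [0.3 0.7 0.1] w 0.935 gf 0.0
```

View pics/s2.png

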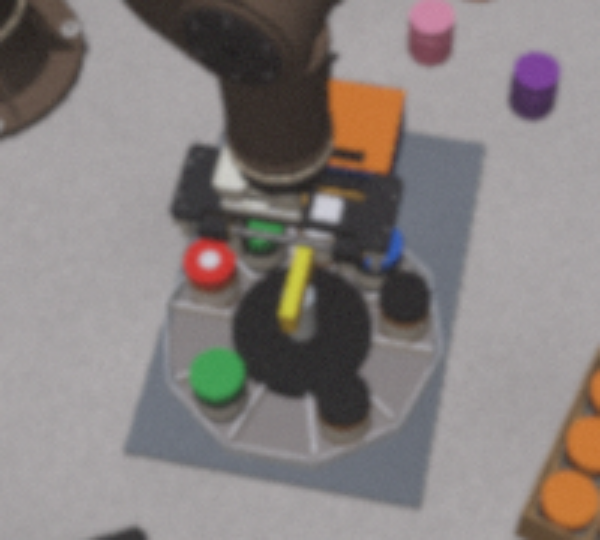

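The crop shows the cover shut (365,130), the red lid at (210,263) untouched, and the handle bar at (297,290) below the open gripper. I'll descend and grip.

```bash
python3 -m creep '[[-0.06,0,0.4,0,1],[0,0,0.5,0,1],[0,0,0.5,0,1],[0,0,0.4,0,1],[0,0,0.2,0,1],[0,0,0,0,0],[0,0,0,0,0],[0,0,0,0,0],[0,0,0,0,0],[0,0,0,0,0],[0,0,0,0,0],[0,0,0,0,0]]' 40
python3 -c "
from h import *
need(st(0,0,.112),16.2)"
```

```text
clock: 10.38
position: [0.5243, -0.1542, 0.1128]
ee_rot: [1.89, 2.509, 0.001]
force: [0.2, 0.2, 0.3]
width: 0.302
gripper_force: 40.0
t 10.38 pos [ 0.5243 -0.1542  0.1128] ytool 16.04 tilt -1.0 rows units [ 0.035 -0.01   0.02 ] turn -0.041 j [ 0.62  0.51 -0.6   1.86  0.36  0.88  0.13] F [0.2 0.2 0.3] w 0.302 gf 40.040958523750305
```

Run:
```python
from h import *
o=readout.observe(); print(o["width"])
im=vision.get_image("scene"); a=cv2.resize(im["pixels"][180:290,240:360],None,fx=3.5,fy=3.5)
im=vision.get_image("wrist"); b=cv2.resize(im["pixels"][160:400,160:480],(373,385)[::1]); b=cv2.resize(b,(373,a.shape[0]))
cv2.imwrite("pics/c3.png",np.hstack([a,b]))
```

```text
0.3018550875049102
```

View pics/c3.png

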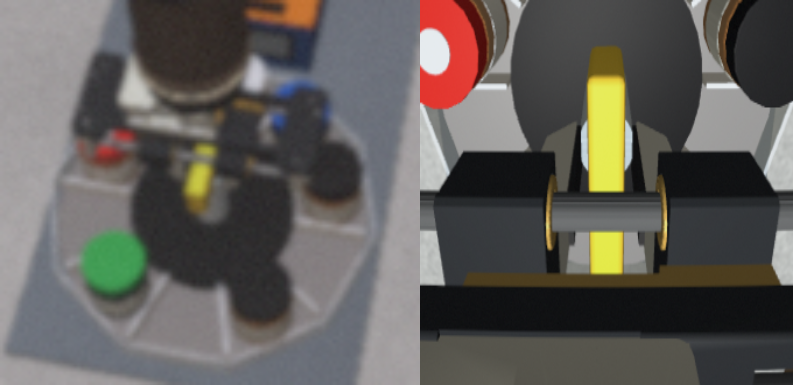

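The right-hand wrist crop shows the yellow bar between the pads at (605,170), with a pale, wider column (about 28 mm) under it. The fingertips are clamping that column rather than the bar, so I'll open, rise about 8 mm and grip again.

```bash
python3 -m creep '[[0,0,0,0,0.6],[0,0,0,0,0.6],[0,0,-0.2,0,0.6],[0,0,0,0,0.6],[0,0,0,0,0],[0,0,0,0,0],[0,0,0,0,0],[0,0,0,0,0],[0,0,0,0,0]]' 60
python3 -c "
from h import *
need(st(0,0,.12),16.2)"
```

```text
clock: 11.6
position: [0.5243, -0.1542, 0.1207]
ee_rot: [1.89, 2.509, 0.001]
force: [1.2, -0.8, -1.6]
width: 0.172
gripper_force: 60.0
t 11.6 pos [ 0.5243 -0.1542  0.1207] ytool 16.03 tilt -1.0 rows units [ 0.035 -0.01   0.016] turn -0.042 j [ 0.63  0.5  -0.61  1.85  0.36  0.9   0.14] F [ 1.2 -0.8 -1.6] w 0.172 gf 59.99787747859955
```

The opening is now 15.8 mm, which matches the bar. Next I'll turn.

```bash
python3 -m creep '[[0,0,0,0.3,0],[0,0,0,0.7,0],[0,0,0,0.8,0],[0,0,0,0.8,0],[0,0,0,0.8,0],[0,0,0,0.8,0],[0,0,0,0.8,0],[0,0,0,0.8,0],[0,0,0,0.8,0],[0,0,0,0.8,0],[0,0,0,0.8,0],[0,0,0,0.8,0]]' 60
python3 -m creep '[[0,0,0,0.8,0],[0,0,0,0.8,0],[0,0,0,0.8,0],[0,0,0,0.8,0],[0,0,0,0.8,0],[0,0,0,0.8,0],[0,0,0,0.8,0],[0,0,0,0.8,0],[0,0,0,0.8,0],[0,0,0,0.8,0],[0,0,0,0.6,0],[0,0,0,0.4,0]]' 60
python3 -m creep '[[0,0,0,0,0],[0,0,0,0,0],[0,0,0,0,0]]' 60
python3 - <<'E'
from m import *
need(st(0,0,.12),16.2-72)
ims={n:vision.get_image(n) for n in("top","scene","wrist")}
for n,im in ims.items():
    np.save(f"pics/{n}4.npy",im,allow_pickle=True)
    h,s,v=cv2.split(hsv(im))
    for c,a,mm in cent(((h<4)|(h>174))&(s>140)&(v>60),15):
        ys,xs=np.nonzero(mm); d=depth(im,np.c_[xs,ys]); p=np.median(d,0)
        print(n,c.round(1),a,p.round(4),"st",((p[:2]-C)@ex).round(4),((p[:2]-C)@ey).round(4))
cv2.imwrite("pics/v4.png",np.hstack([cv2.resize(ims["top"]["pixels"][140:300,250:440],(400,337)),cv2.resize(ims["wrist"]["pixels"],(400,337))]))
E
```

```text
clock: 13.1
position: [0.5229, -0.1542, 0.1207]
ee_rot: [-2.574, -1.799, 0.003]
force: [-4.0, 0.9, 2.4]
width: 0.17
gripper_force: 60.0
clock: 14.6
position: [0.5219, -0.1535, 0.1206]
ee_rot: [-3.003, -0.917, 0.006]
force: [-8.6, 2.4, 7.2]
width: 0.167
gripper_force: 60.0
clock: 14.98
position: [0.5219, -0.1534, 0.1206]
ee_rot: [-3.002, -0.919, 0.006]
force: [-8.8, 3.1, 7.8]
width: 0.172
gripper_force: 60.0
t 14.97 pos [ 0.5219 -0.1534  0.1206] ytool -55.97 tilt -1.0 rows units [0.04  0.013 0.016] turn -0.041 j [ 0.41  0.44 -0.29  1.87  0.17  0.85 -0.95] F [-8.8  3.1  7.8] w 0.172 gf 60.032501220703125
top [332.2 215.3] 197 [ 0.4887 -0.0498  0.0935] st -0.0046 0.1088
scene [311.7 202.5] 65 [ 0.5095 -0.0499  0.0933] st 0.0154 0.1029
wrist [180.2 184.3] 4090 [ 0.4992 -0.0523  0.0934] st 0.0047 0.1034
```

View pics/v4.png

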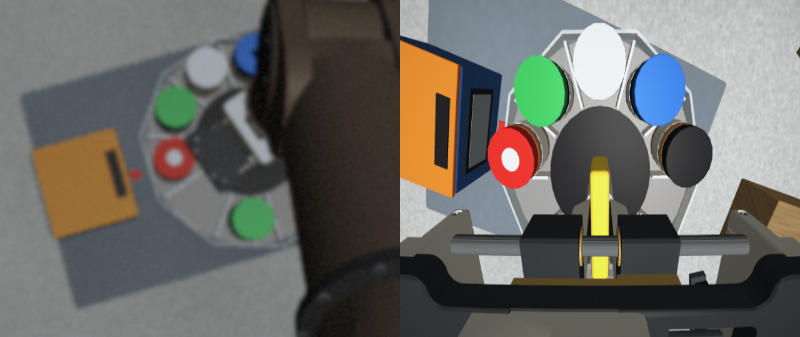

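The left crop (top view) shows the red lid at (173,158), close to the pointer (137,174) and the shut cover. The wrist view agrees. I'll measure the sideways offset relative to the cover's centre within each view.

Run:
```python
from m import *
for n in("top","wrist","scene"):
    im=np.load(f"pics/{n}4.npy",allow_pickle=True).item(); h,s,v=cv2.split(hsv(im))
    def big(m,z,lo=15):
        for c,a,mm in cent(m,lo):
            ys,xs=np.nonzero(mm); p=plane(im,np.c_[xs,ys],z)[:,:2]; 
            d=np.median(depth(im,np.c_[xs,ys])[:,2])
            if np.linalg.norm(p.mean(0)-C)>.28: continue
            r=cv2.minAreaRect((p*1000).astype(np.float32)); q=np.c_[(p-C)@ex,(p-C)@ey]
            hull=cv2.minEnclosingCircle((q*1000).astype(np.float32))
            print(n,"z~",d.round(3),"area",a,"mean",q.mean(0).round(4),"rect",np.round(r[1],1),round(r[2],2),"rectc",((np.array(r[0])/1000-C)@np.c_[ex,ey]).round(4),"circ",np.round(hull,1) if 0 else (np.round(hull[0],1),round(hull[1],1)))
    print("orange");big((h>=5)&(h<20)&(s>150)&(v>80),.096,200)
    print("red");red=((h<4)|(h>174))&(s>120)&(v>60);big(red,.094,30)
    print("ptr");big(red,.014,5)
```

```text
orange
top z~ 0.096 area 1475 mean [-0.0014  0.2268] rect [109.7 101.8] 16.12 rectc [-0.001   0.2221] circ (array([ -0.4, 221.4]), 72.2)
red
top z~ 0.093 area 222 mean [-0.0023  0.108 ] rect [48.3 48.6] 45.19 rectc [-0.0015  0.1079] circ (array([ -1.9, 107.1]), 25.5)
ptr
top z~ 0.093 area 222 mean [0.0055 0.1024] rect [52.2 52.5] 45.19 rectc [0.0064 0.1023] circ (array([  6. , 101.4]), 27.6)
top z~ 0.014 area 17 mean [-0.0004  0.1577] rect [ 8.5 11.3] 0.38 rectc [-0.0003  0.1573] circ (array([ -1.6, 157.7]), 6.3)
orange
wrist z~ 0.096 area 13057 mean [0.0064 0.1984] rect [113.3  65.1] 16.15 rectc [0.0014 0.1972] circ (array([  1.2, 197.4]), 64.6)
red
wrist z~ 0.093 area 4119 mean [0.0042 0.1038] rect [53.1 56.9] 83.43 rectc [0.0029 0.104 ] circ (array([  4.2, 105.2]), 29.6)
ptr
wrist z~ 0.093 area 4119 mean [-0.0281  0.1378] rect [76.1 81.6] 83.43 rectc [-0.0301  0.1381] circ (array([-28.2, 139.8]), 42.5)
orange
scene z~ 0.096 area 568 mean [0.0215 0.2222] rect [ 79.7 106.9] 18.14 rectc [0.0166 0.2188] circ (array([ 14.6, 218.5]), 64.9)
red
scene z~ 0.093 area 72 mean [0.0153 0.1043] rect [18.3 50.1] 20.03 rectc [0.0165 0.1054] circ (array([ 13. , 105.2]), 25.1)
ptr
scene z~ 0.093 area 72 mean [0.0035 0.1498] rect [19.5 53.6] 20.03 rectc [0.0048 0.1509] circ (array([  1. , 150.7]), 26.8)
```

The jar is within about 2 mm of the window's middle in the two clear views. The cover is level at z = 0.096, and the bar is held at 60 N.

```bash
python3 -c "
from h import *
print(sign_off())"
```

```text
the job is handed in; nothing more can be done
None
```

I handed the job in with the cover snapped shut, the marked jar within about 2 mm of the middle of the reader's window, and the gripper still holding the carousel by its handle (clock about 15 s); the hand-in returned no verdict.

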